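Hang up the shaker's belt guard and hold the belt tensioner back

ROBOT

A 6-joint arm with a two-finger parallel gripper is mounted at the origin on the work surface. World frame = base frame: x ahead of the robot, y to its left, z up, the work surface at z = 0. Lengths are in m, angles in rad, forces in N, time in s.
With the tool pointing down it reaches from about 0.3 to 0.775 m from the base axis. Payload 14.6 kg.
Tool frame: the origin (TCP) lies midway between the tips of the shut fingers; the grasp point (between the pads) lies 19 mm behind it (grasp_offset is the distance from the TCP to the grasp point, in m); z points along the fingers, y is the line along which they close (so a half turn about z gives the same grasp; the last joint's range is limited). The gripper opens to 94 mm and grips with 3 to 60 N. Pads are 16 mm wide; open, the fingers measure 119 mm over their backs; the gripper's body (75 mm by 177 mm) begins 78 mm behind the grasp point.
Start: joints at [1.247, 0.3, 1.521, -0, 1.321, -0.067], TCP at [0.14, 0.532, 0.205] pointing down, gripper open.
Joint ranges: [-3.03, 3.03], [-0.79, 2.21], [0.23, 2.52], [-1.04, 4.18], [0, 3.07], [-2.55, 2.55]. Speed limits (rad/s): [2.22, 2.22, 2.57, 3.14, 3.14, 3.14].

INTERFACE

Orientations are given as [roll, pitch, yaw] about the fixed x, y, z axes, in that order (R = Rz(yaw) Ry(pitch) Rx(roll)).
In Python, from station import * gives the robot as it stands. The module is installed in compiled form; this text tells all that it offers.
- The arm moves only by the tool send_rows, never from a script. Its argument "rows" is a list of rows, each an object of numbers: "dx", "dy", "dz": the shift along the tool's x, y, z in mm; "roll": the turn about the tool's z in degrees; "jaw": the closure, from -1 (fully open) to 1 (shut). In form: [{"dx": .., "dy": .., "dz": .., "roll": .., "jaw": ..}, ...]. A call has 1 to 12 rows; each row shifts and turns the commanded pose from where the row before left it, along the tool's axes as they then stand; what a row does not reach is not made up. A row lasts 1/12 s, in which the tool goes at most 41.7 mm and 7.16 degrees, less where a joint would pass 70% of its speed; a pose out of reach is approached as far as the arm can. A call is refused whole if a number of a shift passes 41.7 or a number of a turn 7.16, either way. A call with a gripper value outside its range is refused whole. The fingers move at their own pace and stop on an object; "force" is the grip in N (left out, the last holds). Time passes only in rows, so rows that do not move let the fingers close. It gives the time, the measured TCP pose, the force, the opening and the grip force at its end, in the units of the state.
- get_obs(): the state, without advancing time (a new reading comes with each control period).
- camera(name): name is "scene" or "top" or "wrist"; returns a dict with "frame" (480x640x3 uint8, red, green, blue), "z_map" (480x640 float32, m along the optical axis (not along the pixel's ray), 0 where there is no reading), "camera_matrix" (3x3 intrinsics, pixels), "rvec" (rotation vector, rad) and "tvec" (3), from world to camera coordinates, as OpenCV has them. Camera axes: x right, y down, z forward; pixel columns grow to the right and rows downward; lengths in m; the calibration is good to about 2 mm. The wrist camera is an equidistant fisheye: a pixel r from the principal point sees the ray r / f radians off the axis. A picture is of the moment at which its call begins.
- hand_in(): hands the job in; it is judged then, once.
The state is a dict: "time_s": time; "qpos": joint angles; "joint_vel": joint speeds; "tau": joint torques, N m; "ee_pos": TCP position; "eef_rot": TCP orientation; "force": force on the tool from outside, world axes, zero at the start; "moment": the same for the moment, N m; "grip_width": finger opening in m; "grip_force": force on a finger pad.
Only numpy, scipy, OpenCV 4.12 (cv2) and the standard library are available. Lean on these libraries where they do the work, as an engineer would, in place of code of your own. Each camera call takes 0.05 s, during which the arm holds its last target. There are 200 camera calls.

TASK

The orbital shaker is getting a new drive belt: lift its belt guard off by the handle and hang it by that handle over both prongs of the hook on the stand, letting it go there. Then push the sprung tensioner arm by its upright knob back past the last click of its ratchet, fully back against its stop, and finish still holding it there, because at the catch alone there is too little slack for the belt. Leave the dish, the wash bottle and the tube rack where they stand.

Things in the scene. Friction and masses are not known exactly. Their poses are not given: they have to be found in the camera images.
- guard: Belt guard: grey louvred sheet hood, open below, 150 mm (its x) by 220 mm (its y) by 63 mm high, about 0.4 kg, standing loose on the shaker's deck over the belt drive, with a steel bow handle on top. Origin in the middle of its lower edge plane, z up.
- guard_handle (a point): Centre of the guard's straight handle bar, 109.5 mm above the hood's lower edge, straight above the centre of mass; axes as guard. The bar runs along y, 11 mm wide (x) and 9 mm high (z), 106 mm clear between its two end legs, its underside 42 mm above the hood's top. At the start 194.5 mm above the bench.
- hook_stand: Retort stand, fixed to the bench: grey base plate 110 mm wide, steel rod 12 mm thick and 245 mm high at x = +115 mm, with a boss head that carries a two-pronged steel hook. Origin on the bench below the middle of the hook's cradle; x points from the prong tips to the rod, y across the prongs, z up.
- hook_cradle (a point): Midpoint between the prongs, 200 mm above the bench, level with their upper side, where the underside of a hung handle rests; axes as hook_stand. Prongs: round, 8 mm thick, along x at y = +32 and -32 mm, level from x = -18 to 14 mm; tips at x = -26 mm turn up to 14 mm above this level; behind, they rise 18 mm from x = 14 to 32 mm and run level to a cross bar at x = 85 mm.
- shaker: Compact orbital shaker, fixed, its platform off: white casting 250 mm (x) by 300 mm (y), drive deck 85 mm above the bench inside a 12 mm rim. Origin on the bench below its middle, x from the control panel to the back. The guard stands mid-deck, axes alike. Under it: large driven pulley (stub up to 46 mm above the deck), motor pulley (30 mm), tensioner arm.
- tensioner (a joint): Angle of the sprung tensioner arm, rad: 0 sprung home (start), growing anticlockwise seen from above as it is pushed back, 0.63 at the back stop. A pawl clicks over three ratchet teeth; let go, the arm springs back to the last tooth passed, about 0.17, 0.32 or 0.46. The spring asks 6.5 N at the knob at home, 12 N at the stop. Fully back: over 0.56, which only a hand holds.
- tensioner_knob (a point): Middle of the tensioner arm's knob: upright black post, 16 mm diameter, from 12 to 56 mm above the deck, this point at 34 mm (119 mm above the bench). Nothing within 60 mm of its path reaches above 30 mm over the deck. 78 mm from the pivot; in the shaker's frame at x = -36, y = -45 mm at joint 0, x = 3, y = -74 mm fully back. Under the guard at the start.
- tensioner_pivot (a point): Point on the upright axis about which the tensioner arm turns, at the height of the knob's middle; x = 28, y = 0 mm in the shaker's frame, axes as shaker.
- dish_center (a point): Bystander: closed clear Petri dish, 91 mm diameter, 17 mm high, beside the base of the stand; its centre.
- bottle_center (a point): Bystander: white wash bottle with blue cap and bent spout, 64 mm diameter, 160 mm high, behind the shaker; point 65 mm up.
- rack_center (a point): Bystander: white rack of capped tubes, 70 by 150 mm, 92 mm high, behind the stand; its centre.
Things that resemble listed ones, but are neither listed nor needed, are in the scene too. What is shaped like the hook_stand but orange is not meant.

How it is judged:
By the outcome, as a careful person would: the job done as asked, in the order asked, and still so for the second after the job is handed in, while the arm keeps its last pose, push and grip.
It also fails if it takes over 64 s, if anything falls off the work surface, if the arm or the gripper's body presses on something with over 40 N, if the wrist force passes 120 N, or if a joint passes its speed limit or range.

## Working session

There is one attempt and no reset: what is moved stays moved. The work goes in short steps, Python scripts to look and compute and a tool call to move; the robot and the scene stay as the last step left them, time stands still between calls to the robot, and variables do not carry over. Pictures are saved under pics/ and viewed, at most 10 in all, crops included, and the job is handed in when it is done.

Besides the shell and the picture viewer there is one more tool, called after "Request:" by a JSON object that holds its "fn" and its "kwargs", one argument or row to a line. send_rows: Moves the arm, as the interface text tells. Its arguments: {"type":"object","properties":{"rows":{"type":"array"},"force":{"type":"number"}},"required":["rows"]}

```bash
mkdir -p pics; cat > h.py <<'E'
from station import *
import numpy as np, cv2
def snap(n):
    c=camera(n); np.savez('/tmp/%s.npz'%n,**c); return c
def pts(c):
    K=np.array(c['camera_matrix']);R=cv2.Rodrigues(np.array(c['rvec'],float))[0];t=np.array(c['tvec'],float).ravel()
    z=c['z_map'];v,u=np.mgrid[:480,:640]
    P=np.stack([(u-K[0,2])/K[0,0]*z,(v-K[1,2])/K[1,1]*z,z],-1)
    return (P-t)@R
def ray(c,u,v,h):
    K=np.array(c['camera_matrix']);R=cv2.Rodrigues(np.array(c['rvec'],float))[0];t=np.array(c['tvec'],float).ravel()
    d=R.T@np.array([(u-K[0,2])/K[0,0],(v-K[1,2])/K[1,1],1]);o=-R.T@t
    return o+d*(h-o[2])/d[2]
E
python3 - <<'E'
from h import *
for n in('scene','top'):
    c=snap(n); cv2.imwrite('pics/%s0.png'%n,c['frame'][:,:,::-1])
    print(n,c['camera_matrix'],c['tvec'],(c['z_map']>0).mean())
o=get_obs();print(o)
E
```

```text
scene [[473.73231921   0.         318.40707561]
 [  0.         473.73231921 235.36791044]
 [  0.           0.           1.        ]] [ 0.26928636 -0.21739072  1.57140774] 0.9940755208333333
top [[569.42857028   0.         326.16850326]
 [  0.         569.42857028 241.70896599]
 [  0.           0.           1.        ]] [-0.10152527  0.58698458  1.74582744] 0.9959212239583334
{'time_s': 0.1, 'qpos': array([ 1.24740930e+00,  3.00433296e-01,  1.52149315e+00, -1.78033364e-05,
        1.32066457e+00, -6.66145994e-02]), 'joint_vel': array([ 0.00239574, -0.00239524, -0.0020711 , -0.00086412,  0.00145955,
       -0.00062791]), 'tau': array([ 1.96765919e-03, -5.32641113e+01, -3.53289771e+01,  7.10595120e-02,
        2.34146143e-02, -7.12920701e-05]), 'ee_pos': array([0.1396243 , 0.53175854, 0.20494425]), 'eef_rot': array([-3.14059536e+00, -4.92498317e-05,  2.88482461e+00]), 'force': array([-0.1361118 ,  0.02347376, -1.26336931]), 'moment': array([ 0.05911298, -0.00614679, -0.08150624]), 'grip_force': 0.0, 'grip_width': 0.09412103228764837}
```

View pics/scene0.png

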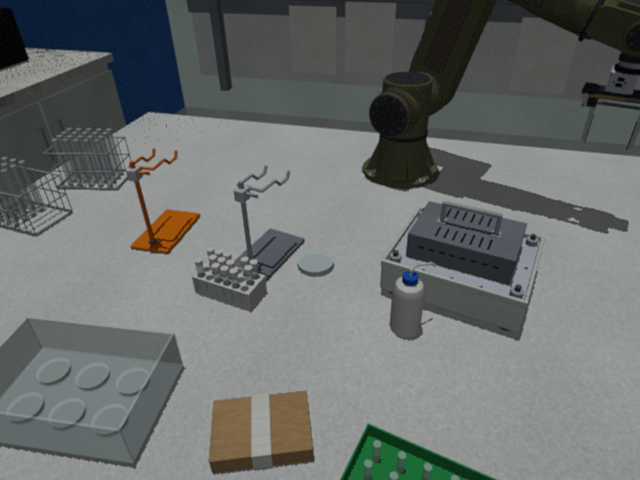

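View pics/top0.png

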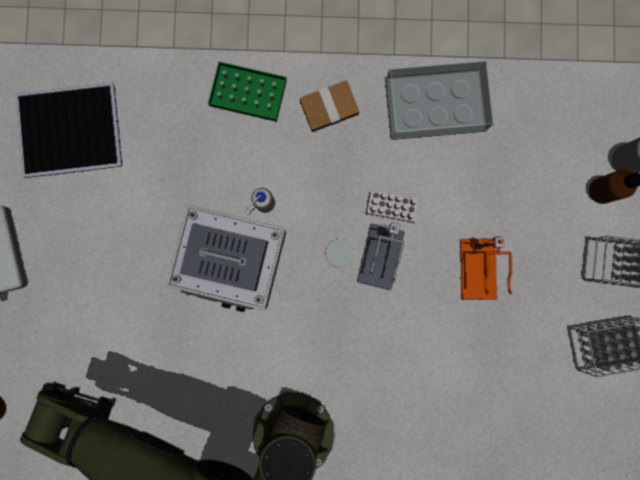

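The top view shows the shaker at (228,257) with the guard and its handle bar at (222,255). The grey stand is at (382,252), and the dish at (340,252), bottle (262,198) and rack (391,207) stand nearby.
What could be confused: the hook is the grey stand (382,252), not the orange one (480,268). The handle is the bar at (222,255); the louvres (222,243) and (220,270) look like it. Next I measure both and check one close crop.

```bash
python3 - <<'E'
from h import *
for n in('top','scene'):
    c=dict(np.load('/tmp/%s.npz'%n));P=pts(c);z=P[...,2]
    u=np.arange(640)[None]+0*z;v=np.arange(480)[:,None]+0*z
    if n=='top': gs=(u>165)&(u<290)&(v>200)&(v<312); hk=(u>350)&(u<420)&(v>215)&(v<295)
    else: gs=(u>380)&(u<545)&(v>195)&(v<330); hk=(u>225)&(u<305)&(v>160)&(v<275)
    def rect(m,name):
        Q=P[m][:,:2]
        if len(Q)<4: print(n,name,len(Q));return
        (cx,cy),(w,h),a=cv2.minAreaRect(Q.astype(np.float32)); print(n,name,len(Q),np.round([cx,cy,w,h,a],4),'z',P[m][:,2].mean().round(4))
    rect(gs&(z>.185)&(z<.21),'bar'); rect(gs&(z>.14)&(z<.156),'hood'); rect(gs&(z>.075)&(z<.105),'deck')
    rect(hk&(z>.19)&(z<.235),'hook'); rect(hk&(z>.004)&(z<.03),'base')
    m=hk&(z>.185)&(z<.26)
    print(np.round(P[m][::max(1,m.sum()//50)],3).tolist())
t=dict(np.load('/tmp/top.npz'));a=cv2.resize(t['frame'][200:310,165:295],None,fx=3,fy=3,interpolation=2)
b=cv2.resize(t['frame'][200:310,335:435],None,fx=3,fy=3,interpolation=2)
cv2.imwrite('pics/crop0.png',np.hstack([a,b])[:,:,::-1])
E
```

```text
top bar 176 [5.29500e-01 2.11200e-01 1.21100e-01 1.09000e-02 7.83379e+01] z 0.1989
top hood 3684 [ 0.5766  0.2022  0.2211  0.2462 78.4812] z 0.1485
top deck 4465 [ 0.5619  0.207   0.3023  0.3295 78.0839] z 0.0886
top hook 435 [ 5.56400e-01 -2.55200e-01  7.48000e-02  1.58800e-01  8.01427e+01] z 0.2161
top base 2538 [ 0.5555 -0.2691  0.2443  0.215   1.7141] z 0.0111
[[0.635, -0.262, 0.229], [0.629, -0.23, 0.22], [0.63, -0.279, 0.226], [0.626, -0.249, 0.226], [0.627, -0.279, 0.229], [0.624, -0.254, 0.226], [0.624, -0.278, 0.23], [0.621, -0.259, 0.232], [0.619, -0.252, 0.222], [0.617, -0.274, 0.246], [0.614, -0.269, 0.243], [0.613, -0.268, 0.226], [0.61, -0.265, 0.228], [0.608, -0.263, 0.224], [0.606, -0.264, 0.216], [0.603, -0.267, 0.216], [0.6, -0.264, 0.219], [0.596, -0.244, 0.221], [0.594, -0.237, 0.217], [0.595, -0.262, 0.216], [0.591, -0.247, 0.22], [0.588, -0.228, 0.219], [0.589, -0.267, 0.215], [0.586, -0.262, 0.213], [0.587, -0.287, 0.213], [0.584, -0.28, 0.222], [0.58, -0.232, 0.212], [0.577, -0.231, 0.216], [0.576, -0.295, 0.217], [0.569, -0.229, 0.216], [0.568, -0.292, 0.217]
[... 1427 characters left out ...]
0.263, 0.231], [0.586, -0.229, 0.217], [0.624, -0.263, 0.23], [0.591, -0.251, 0.214], [0.629, -0.278, 0.228], [0.62, -0.254, 0.227], [0.597, -0.236, 0.217], [0.63, -0.27, 0.228], [0.595, -0.259, 0.211], [0.599, -0.226, 0.217], [0.632, -0.26, 0.227], [0.6, -0.233, 0.214], [0.636, -0.261, 0.228], [0.595, -0.229, 0.21], [0.627, -0.256, 0.221], [0.633, -0.272, 0.219], [0.626, -0.248, 0.219], [0.633, -0.273, 0.217], [0.63, -0.246, 0.219], [0.635, -0.272, 0.216], [0.614, -0.254, 0.207], [0.633, -0.273, 0.212], [0.614, -0.254, 0.204], [0.634, -0.268, 0.211], [0.631, -0.28, 0.205], [0.623, -0.255, 0.204], [0.628, -0.257, 0.204], [0.629, -0.258, 0.202], [0.622, -0.264, 0.192], [0.625, -0.264, 0.186]]
```

View pics/crop0.png

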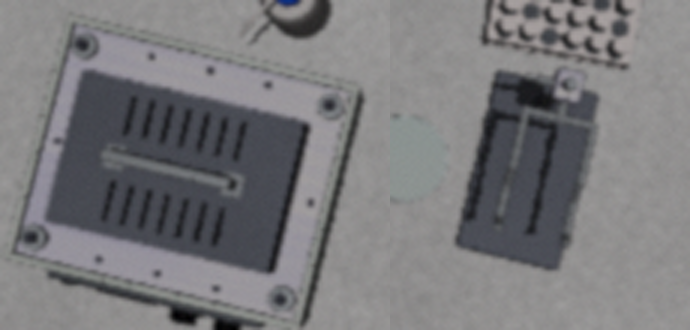

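The crop confirms the choice: the guard's bow handle sits mid-deck, and the grey stand's two prongs point at the robot. Bar centre is about (0.5305, 0.212) with yaw about -11.8°. I'll rotate and rise first.

Request:
{"fn": "send_rows", "kwargs": {
  "rows": [
    {"roll":7.16,"dz":-6,"jaw":-1},
    {"roll":7.16,"dz":-6,"jaw":-1},
    {"roll":7.16,"dz":-6,"jaw":-1},
    {"roll":7.16,"dz":-6,"jaw":-1},
    {"roll":7.16,"dz":-6,"jaw":-1},
    {"roll":7.16,"dz":-6,"jaw":-1},
    {"roll":7.16,"dz":-6,"jaw":-1},
    {"roll":7.16,"dz":-6,"jaw":-1},
    {"roll":7.16,"dz":-6,"jaw":-1},
    {"roll":7.16,"dz":-6,"jaw":-1},
    {"roll":7.16,"jaw":-1},
    {"roll":7.16,"jaw":-1}
  ]
}}

```text
invalid input at $.rows[0]: expected keys dx, dy, dz, roll, jaw
```

Request:
{"fn": "send_rows", "kwargs": {
  "rows": [
    {"roll":1.2,"dx":-10,"dy":18,"jaw":-1},
    {"dx":-15,"dy":30,"jaw":-1},
    {"dx":-15,"dy":30,"jaw":-1},
    {"dx":-15,"dy":30,"jaw":-1},
    {"dx":-15,"dy":30,"jaw":-1},
    {"dx":-15,"dy":30,"jaw":-1},
    {"dx":-15,"dy":30,"jaw":-1},
    {"dx":-15,"dy":30,"jaw":-1},
    {"dx":-15,"dy":30,"jaw":-1},
    {"dx":-15,"dy":30,"jaw":-1},
    {"dx":-15,"dy":30,"jaw":-1},
    {"dx":-15,"dy":30,"jaw":-1}
  ]
}}

```text
invalid input at $.rows[0]: expected keys dx, dy, dz, roll, jaw
```

```bash
python3 - <<'E'
from h import *
o=get_obs();print(o['time_s'],o['ee_pos'],o['eef_rot'],o['force'])
for n in('top','scene'):
    c=dict(np.load('/tmp/%s.npz'%n));P=pts(c);z=P[...,2]
    m=(P[...,0]>.47)&(P[...,0]<.585)&(z>.188)&(z<.235)
    L=[]
    for lo,hi in((-.245,-.2),(-.31,-.262)):
        # line between prongs: separate by sheared coordinate
        s=P[...,1]+.222*(P[...,0]-.52)
        mm=m&((s>-.235)&(s<-.19) if lo>-.25 else (s>-.305)&(s<-.255))
        Q=P[mm]; f=cv2.fitLine(Q[:,:2].astype(np.float32),cv2.DIST_HUBER,0,.01,.01).ravel()
        d=f[:2]*np.sign(f[0]); t=Q[:,:2]@d
        print(n,len(Q),'ang',np.degrees(np.arctan2(d[1],d[0])).round(2),'tip',(f[2:]+d*(np.percentile(t,1)-f[2:]@d)).round(4),'pt',f[2:].round(4))
E
```

```text
0.1 [0.1396243  0.53175854 0.20494425] [-3.14059536e+00 -4.92498317e-05  2.88482461e+00] [-0.1361118   0.02347376 -1.26336931]
top 108 ang -12.06 tip [ 0.4855 -0.208 ] pt [ 0.5346 -0.2185]
top 130 ang -11.9 tip [ 0.4744 -0.2708] pt [ 0.5295 -0.2824]
scene 122 ang -11.65 tip [ 0.4889 -0.2057] pt [ 0.5505 -0.2184]
scene 120 ang -11.45 tip [ 0.4738 -0.2679] pt [ 0.5147 -0.2762]
```

Request:
{"fn": "send_rows", "kwargs": {
  "rows": [
    {"dx":0,"dy":0,"dz":-6,"roll":7.16,"jaw":-1},
    {"dx":0,"dy":0,"dz":-6,"roll":7.16,"jaw":-1},
    {"dx":0,"dy":0,"dz":-6,"roll":7.16,"jaw":-1},
    {"dx":0,"dy":0,"dz":-6,"roll":7.16,"jaw":-1},
    {"dx":0,"dy":0,"dz":-6,"roll":7.16,"jaw":-1},
    {"dx":0,"dy":0,"dz":-6,"roll":7.16,"jaw":-1},
    {"dx":0,"dy":0,"dz":-6,"roll":7.16,"jaw":-1},
    {"dx":0,"dy":0,"dz":-6,"roll":7.16,"jaw":-1},
    {"dx":0,"dy":0,"dz":-6,"roll":7.16,"jaw":-1},
    {"dx":0,"dy":0,"dz":-6,"roll":7.16,"jaw":-1},
    {"dx":0,"dy":0,"dz":0,"roll":7.16,"jaw":-1},
    {"dx":0,"dy":0,"dz":0,"roll":7.16,"jaw":-1}
  ]
}}

```text
time_s: 1.1
ee_pos: [0.1397, 0.5319, 0.2655]
eef_rot: [-3.142, 0.0, 1.379]
force: [0.3, 0.3, 0.6]
grip_width: 0.0938
grip_force: 0.0
```

Request:
{"fn": "send_rows", "kwargs": {
  "rows": [
    {"dx":-10,"dy":18,"dz":0,"roll":1.2,"jaw":-1},
    {"dx":-15,"dy":30,"dz":0,"roll":0,"jaw":-1},
    {"dx":-15,"dy":30,"dz":0,"roll":0,"jaw":-1},
    {"dx":-15,"dy":30,"dz":0,"roll":0,"jaw":-1},
    {"dx":-15,"dy":30,"dz":0,"roll":0,"jaw":-1},
    {"dx":-15,"dy":30,"dz":0,"roll":0,"jaw":-1},
    {"dx":-15,"dy":30,"dz":0,"roll":0,"jaw":-1},
    {"dx":-15,"dy":30,"dz":0,"roll":0,"jaw":-1},
    {"dx":-15,"dy":30,"dz":0,"roll":0,"jaw":-1},
    {"dx":-15,"dy":30,"dz":0,"roll":0,"jaw":-1},
    {"dx":-15,"dy":30,"dz":0,"roll":0,"jaw":-1},
    {"dx":-15,"dy":30,"dz":0,"roll":0,"jaw":-1}
  ]
}}

```text
time_s: 2.1
ee_pos: [0.4457, 0.2883, 0.2652]
eef_rot: [-3.141, 0.0, 1.364]
force: [-0.7, 0.3, 0.3]
grip_width: 0.094
grip_force: 0.0
```

```bash
cat >> h.py <<'E'
Y=np.radians(-11.8)
A=np.array([[-np.sin(Y),np.cos(Y)],[np.cos(Y),np.sin(Y)]]) # world xy -> tool dx,dy
def go(x,y,z):
    o=get_obs();p=o['ee_pos'];d=A@(np.array([x,y])-p[:2])
    print('t',round(o['time_s'],2),'pos',p.round(4),'rot',np.degrees(o['eef_rot']).round(2),'F',o['force'].round(1),'w',round(o['grip_width'],4),'g',round(o['grip_force'],1),'-> dx dy dz mm',(d*1000).round(1),round((p[2]-z)*1000,1))
E
python3 - <<'E'
from h import *
go(.5305,.212,.1755)
c=snap('wrist');cv2.imwrite('pics/w1.png',c['frame'][:,:,::-1]);print(c['camera_matrix'],c['tvec'])
E
```

```text
t 2.1 pos [0.4457 0.2883 0.2652] rot [-1.7998e+02  2.0000e-02  7.8170e+01] F [-0.7  0.3  0.3] w 0.094 g 0.0 -> dx dy dz mm [-57.4  98.6] 89.7
[[371.64829954   0.         326.421468  ]
 [  0.         371.64829954 238.11185065]
 [  0.           0.           1.        ]] [-0.37520296  0.31778353  0.54517773]
```

View pics/w1.png

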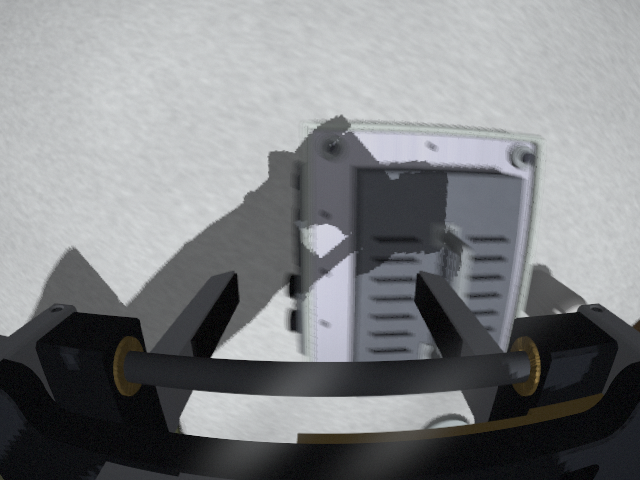

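The wrist view shows the handle bar at about (450,250), parallel to the pads, with nothing beside it. I'll move over it and go down.

Request:
{"fn": "send_rows", "kwargs": {
  "rows": [
    {"dx":-19,"dy":33,"dz":0,"roll":0,"jaw":-1},
    {"dx":-19,"dy":33,"dz":0,"roll":0,"jaw":-1},
    {"dx":-19,"dy":33,"dz":0,"roll":0,"jaw":-1},
    {"dx":0,"dy":0,"dz":15,"roll":0,"jaw":-1},
    {"dx":0,"dy":0,"dz":25,"roll":0,"jaw":-1},
    {"dx":0,"dy":0,"dz":25,"roll":0,"jaw":-1},
    {"dx":0,"dy":0,"dz":15,"roll":0,"jaw":-1},
    {"dx":0,"dy":0,"dz":10,"roll":0,"jaw":-1},
    {"dx":0,"dy":0,"dz":0,"roll":0,"jaw":-1}
  ]
}}

```text
time_s: 2.9
ee_pos: [0.5291, 0.2133, 0.1734]
eef_rot: [-3.139, 0.002, 1.364]
force: [0.3, 0.7, -0.2]
grip_width: 0.0938
grip_force: 0.0
```

Request:
{"fn": "send_rows", "kwargs": {
  "rows": [
    {"dx":0,"dy":0,"dz":0,"roll":0,"jaw":1},
    {"dx":0,"dy":0,"dz":0,"roll":0,"jaw":1},
    {"dx":0,"dy":0,"dz":0,"roll":0,"jaw":1},
    {"dx":0,"dy":0,"dz":0,"roll":0,"jaw":1},
    {"dx":0,"dy":0,"dz":0,"roll":0,"jaw":1},
    {"dx":0,"dy":0,"dz":0,"roll":0,"jaw":1},
    {"dx":0,"dy":0,"dz":0,"roll":0,"jaw":1},
    {"dx":0,"dy":0,"dz":0,"roll":0,"jaw":1},
    {"dx":0,"dy":0,"dz":0,"roll":0,"jaw":1},
    {"dx":0,"dy":0,"dz":0,"roll":0,"jaw":1}
  ],
  "force": 40
}}

```text
time_s: 3.73
ee_pos: [0.5299, 0.2135, 0.1754]
eef_rot: [-3.142, 0.0, 1.364]
force: [-0.2, -0.6, -0.4]
grip_width: 0.0307
grip_force: 0.0
```

Request:
{"fn": "send_rows", "kwargs": {
  "rows": [
    {"dx":0,"dy":0,"dz":0,"roll":0,"jaw":1},
    {"dx":0,"dy":0,"dz":0,"roll":0,"jaw":1},
    {"dx":0,"dy":0,"dz":0,"roll":0,"jaw":1},
    {"dx":0,"dy":0,"dz":0,"roll":0,"jaw":1},
    {"dx":0,"dy":0,"dz":0,"roll":0,"jaw":1},
    {"dx":0,"dy":0,"dz":0,"roll":0,"jaw":1}
  ]
}}

```text
time_s: 4.23
ee_pos: [0.5298, 0.2136, 0.1754]
eef_rot: [-3.141, 0.0, 1.364]
force: [-0.6, -0.1, 0.4]
grip_width: 0.0107
grip_force: 40.0
```

Request:
{"fn": "send_rows", "kwargs": {
  "rows": [
    {"dx":0,"dy":0,"dz":-5,"roll":0,"jaw":1},
    {"dx":0,"dy":0,"dz":-10,"roll":0,"jaw":1},
    {"dx":0,"dy":0,"dz":-15,"roll":0,"jaw":1},
    {"dx":0,"dy":0,"dz":-15,"roll":0,"jaw":1},
    {"dx":0,"dy":0,"dz":-15,"roll":0,"jaw":1},
    {"dx":0,"dy":0,"dz":-10,"roll":0,"jaw":1},
    {"dx":0,"dy":0,"dz":-5,"roll":0,"jaw":1},
    {"dx":0,"dy":0,"dz":0,"roll":0,"jaw":1}
  ]
}}

```text
time_s: 4.9
ee_pos: [0.5302, 0.2136, 0.2516]
eef_rot: [3.14, -0.001, 1.364]
force: [0.2, 0.1, -4.3]
grip_width: 0.0106
grip_force: 40.0
```

```bash
python3 - <<'E'
from h import *
s=np.array([np.cos(Y),np.sin(Y)]);cr=np.array([.506,-.2435])
go(*(cr-.13*s),.211)
E
```

```text
t 4.9 pos [0.5302 0.2136 0.2516] rot [ 1.7992e+02 -5.0000e-02  7.8160e+01] F [ 0.2  0.1 -4.3] w 0.0106 g 40.0 -> dx dy dz mm [-452.4  -60.2] 40.6
```

Request:
{"fn": "send_rows", "kwargs": {
  "rows": [
    {"dx":-10,"dy":-10,"dz":0,"roll":0,"jaw":1},
    {"dx":-20,"dy":-10,"dz":0,"roll":0,"jaw":1},
    {"dx":-25,"dy":-10,"dz":0,"roll":0,"jaw":1},
    {"dx":-25,"dy":-10,"dz":0,"roll":0,"jaw":1},
    {"dx":-25,"dy":-10,"dz":0,"roll":0,"jaw":1},
    {"dx":-25,"dy":-10,"dz":0,"roll":0,"jaw":1},
    {"dx":-25,"dy":0,"dz":0,"roll":0,"jaw":1},
    {"dx":-25,"dy":0,"dz":0,"roll":0,"jaw":1},
    {"dx":-25,"dy":0,"dz":0,"roll":0,"jaw":1},
    {"dx":-25,"dy":0,"dz":0,"roll":0,"jaw":1},
    {"dx":-25,"dy":0,"dz":0,"roll":0,"jaw":1}
  ]
}}

```text
time_s: 5.82
ee_pos: [0.4181, -0.0248, 0.2498]
eef_rot: [-3.141, 0.0, 1.364]
force: [0.1, -0.1, -4.2]
grip_width: 0.0103
grip_force: 40.0
```

Request:
{"fn": "send_rows", "kwargs": {
  "rows": [
    {"dx":-25,"dy":0,"dz":0,"roll":0,"jaw":1},
    {"dx":-25,"dy":0,"dz":0,"roll":0,"jaw":1},
    {"dx":-25,"dy":0,"dz":0,"roll":0,"jaw":1},
    {"dx":-25,"dy":0,"dz":0,"roll":0,"jaw":1},
    {"dx":-25,"dy":0,"dz":5,"roll":0,"jaw":1},
    {"dx":-25,"dy":0,"dz":5,"roll":0,"jaw":1},
    {"dx":-20,"dy":0,"dz":5,"roll":0,"jaw":1},
    {"dx":-15,"dy":0,"dz":10,"roll":0,"jaw":1},
    {"dx":-10,"dy":0,"dz":10,"roll":0,"jaw":1},
    {"dx":-2,"dy":0,"dz":6,"roll":0,"jaw":1},
    {"dx":0,"dy":0,"dz":0,"roll":0,"jaw":1},
    {"dx":0,"dy":0,"dz":0,"roll":0,"jaw":1}
  ]
}}

```text
time_s: 6.82
ee_pos: [0.3785, -0.2159, 0.2092]
eef_rot: [-3.141, -0.001, 1.365]
force: [-0.3, -0.2, -5.1]
grip_width: 0.0105
grip_force: 40.0
```

```bash
python3 - <<'E'
from h import *
s=np.array([np.cos(Y),np.sin(Y)]);cr=np.array([.506,-.2435])
go(*(cr-.002*s),.211)
t=snap('top');P=pts(t);z=P[...,2]
m=(P[...,1]>-.33)&(P[...,1]<-.13)&(z>.17)&(z<.195)&(P[...,0]<.5)
for lo,hi in((.17,.195),(.223,.24)):
    m=(P[...,1]>-.4)&(P[...,1]<-.05)&(z>lo)&(z<hi)&(P[...,0]<.48);Q=P[m]
    print(m.sum(),cv2.minAreaRect(Q[:,:2].astype(np.float32)) if m.sum()>3 else'',Q[:,2].mean())
s=snap('scene')
a=cv2.resize(t['frame'][200:380,310:450],None,fx=2.2,fy=2.2);b=cv2.resize(s['frame'][120:300,200:400],(int(200*2.2),int(180*2.2)))
cv2.imwrite('pics/h1.png',np.hstack([a,b])[:,:,::-1])
E
```

```text
t 6.82 pos [ 0.3785 -0.2159  0.2092] rot [-1.7995e+02 -3.0000e-02  7.8180e+01] F [-0.3 -0.2 -5.1] w 0.0105 g 40.0 -> dx dy dz mm [ -1.  128.4] -1.8
1943 ((0.3792729079723358, -0.21786418557167053), (0.22059670090675354, 0.1498471051454544), 78.36546325683594) 0.182514061994058
25 ((0.1934153288602829, -0.1505584865808487), (0.016446508467197418, 0.4040667712688446), 85.46256256103516) 0.2331207288314146
```

View pics/h1.png

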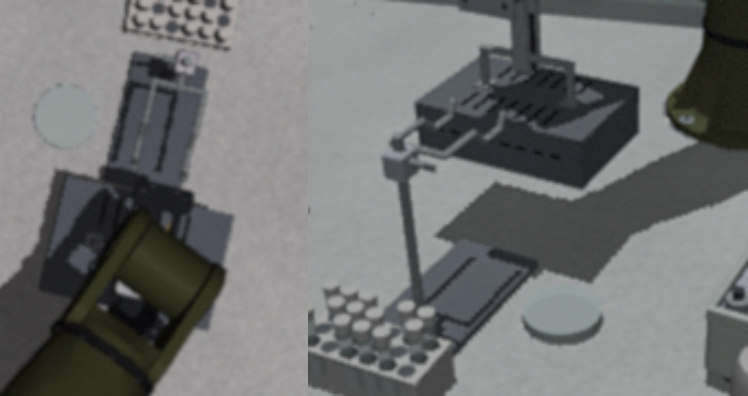

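The hood is level at z 0.182, its prongs' openings facing it, and the bar is above the tips. Advance, check.

Request:
{"fn": "send_rows", "kwargs": {
  "rows": [
    {"dx":0,"dy":8,"dz":0,"roll":0,"jaw":1},
    {"dx":0,"dy":14,"dz":0,"roll":0,"jaw":1},
    {"dx":0,"dy":14,"dz":0,"roll":0,"jaw":1},
    {"dx":0,"dy":14,"dz":0,"roll":0,"jaw":1},
    {"dx":0,"dy":14,"dz":0,"roll":0,"jaw":1},
    {"dx":0,"dy":14,"dz":0,"roll":0,"jaw":1},
    {"dx":0,"dy":14,"dz":0,"roll":0,"jaw":1},
    {"dx":0,"dy":14,"dz":0,"roll":0,"jaw":1},
    {"dx":0,"dy":14,"dz":0,"roll":0,"jaw":1},
    {"dx":0,"dy":8,"dz":0,"roll":0,"jaw":1},
    {"dx":0,"dy":0,"dz":0,"roll":0,"jaw":1},
    {"dx":0,"dy":0,"dz":0,"roll":0,"jaw":1}
  ]
}}

```text
time_s: 7.92
ee_pos: [0.5038, -0.2424, 0.2092]
eef_rot: [-3.141, -0.0, 1.365]
force: [-0.7, -0.2, -5.0]
grip_width: 0.0105
grip_force: 40.0
```

```bash
python3 - <<'E'
from h import *
s=np.array([np.cos(Y),np.sin(Y)]);cr=np.array([.506,-.2435])
go(*(cr-.002*s),.1855)
s=snap('scene')
cv2.imwrite('pics/h2.png',cv2.resize(s['frame'][140:290,190:340],(600,600))[:,:,::-1])
E
```

```text
t 7.92 pos [ 0.5038 -0.2424  0.2092] rot [-1.7997e+02 -1.0000e-02  7.8200e+01] F [-0.7 -0.2 -5. ] w 0.0105 g 40.0 -> dx dy dz mm [-0.6  0.3] 23.7
```

View pics/h2.png

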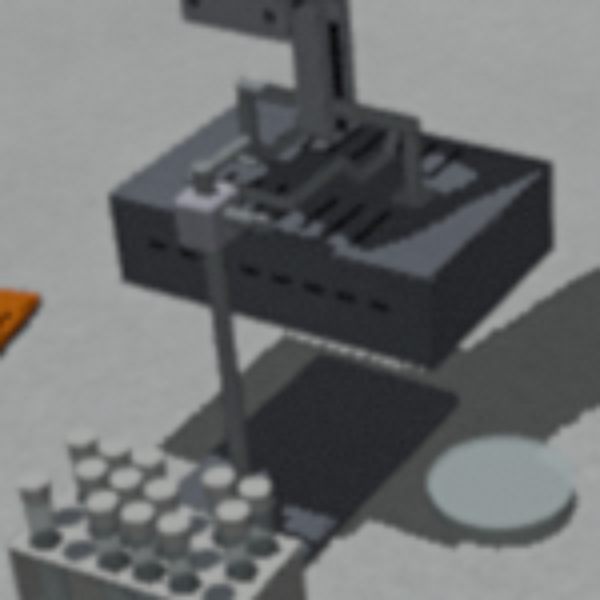

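Both prongs pass under the bar, between its legs (legs at (250,110) and (410,160)). I'll lower it.

Request:
{"fn": "send_rows", "kwargs": {
  "rows": [
    {"dx":0,"dy":0,"dz":5,"roll":0,"jaw":1},
    {"dx":0,"dy":0,"dz":5,"roll":0,"jaw":1},
    {"dx":0,"dy":0,"dz":5,"roll":0,"jaw":1},
    {"dx":0,"dy":0,"dz":4,"roll":0,"jaw":1},
    {"dx":0,"dy":0,"dz":2,"roll":0,"jaw":1},
    {"dx":0,"dy":0,"dz":1,"roll":0,"jaw":1},
    {"dx":0,"dy":0,"dz":1,"roll":0,"jaw":1},
    {"dx":0,"dy":0,"dz":0,"roll":0,"jaw":1},
    {"dx":0,"dy":0,"dz":0,"roll":0,"jaw":1}
  ]
}}

```text
time_s: 8.72
ee_pos: [0.5038, -0.2428, 0.1866]
eef_rot: [3.141, 0.0, 1.364]
force: [-0.3, -0.5, -5.0]
grip_width: 0.0106
grip_force: 40.0
```

Request:
{"fn": "send_rows", "kwargs": {
  "rows": [
    {"dx":0,"dy":0,"dz":1,"roll":0,"jaw":1},
    {"dx":0,"dy":0,"dz":0,"roll":0,"jaw":1},
    {"dx":0,"dy":0,"dz":0,"roll":0,"jaw":1}
  ]
}}

```text
time_s: 8.97
ee_pos: [0.5038, -0.2428, 0.1855]
eef_rot: [3.142, 0.0, 1.364]
force: [-0.7, -0.1, -4.1]
grip_width: 0.0103
grip_force: 40.0
```

Request:
{"fn": "send_rows", "kwargs": {
  "rows": [
    {"dx":0,"dy":0,"dz":1,"roll":0,"jaw":1},
    {"dx":0,"dy":0,"dz":0,"roll":0,"jaw":1},
    {"dx":0,"dy":0,"dz":0,"roll":0,"jaw":1}
  ]
}}

```text
time_s: 9.22
ee_pos: [0.5039, -0.2428, 0.1852]
eef_rot: [3.141, 0.0, 1.364]
force: [-3.4, 1.9, 4.8]
grip_width: 0.0104
grip_force: 40.0
```

Request:
{"fn": "send_rows", "kwargs": {
  "rows": [
    {"dx":0,"dy":0,"dz":-0.5,"roll":0,"jaw":0.7},
    {"dx":0,"dy":0,"dz":0,"roll":0,"jaw":0.7},
    {"dx":0,"dy":0,"dz":0,"roll":0,"jaw":0.5},
    {"dx":0,"dy":0,"dz":0,"roll":0,"jaw":0.3},
    {"dx":0,"dy":0,"dz":0,"roll":0,"jaw":0.1},
    {"dx":0,"dy":0,"dz":0,"roll":0,"jaw":0.1},
    {"dx":0,"dy":0,"dz":0,"roll":0,"jaw":0.1},
    {"dx":0,"dy":0,"dz":0,"roll":0,"jaw":0.1}
  ]
}}

```text
time_s: 9.88
ee_pos: [0.5038, -0.2428, 0.1849]
eef_rot: [-3.142, 0.0, 1.364]
force: [-0.4, -0.5, -0.8]
grip_width: 0.0423
grip_force: 0.0
```

Request:
{"fn": "send_rows", "kwargs": {
  "rows": [
    {"dx":0,"dy":0,"dz":-5,"roll":0,"jaw":0.1},
    {"dx":0,"dy":0,"dz":-10,"roll":0,"jaw":0.1},
    {"dx":0,"dy":0,"dz":-15,"roll":0,"jaw":0.1},
    {"dx":0,"dy":0,"dz":-20,"roll":0,"jaw":0.1},
    {"dx":0,"dy":0,"dz":-20,"roll":0,"jaw":0.1},
    {"dx":0,"dy":0,"dz":-20,"roll":0,"jaw":0.1},
    {"dx":20,"dy":-25,"dz":-10,"roll":0,"jaw":0.1},
    {"dx":30,"dy":-25,"dz":0,"roll":0,"jaw":0.1},
    {"dx":30,"dy":-15,"dz":0,"roll":0,"jaw":0.1},
    {"dx":30,"dy":0,"dz":0,"roll":0,"jaw":0.1},
    {"dx":30,"dy":0,"dz":0,"roll":0,"jaw":0.1},
    {"dx":30,"dy":0,"dz":0,"roll":0,"jaw":0.1}
  ]
}}

```text
time_s: 10.88
ee_pos: [0.4749, -0.0617, 0.2864]
eef_rot: [3.14, -0.0, 1.364]
force: [0.9, 0.7, 0.7]
grip_width: 0.0426
grip_force: 0.0
```

```bash
python3 - <<'E'
from h import *
t=snap('top');s=snap('scene')
a=cv2.resize(s['frame'][140:290,190:340],(400,400));b=cv2.resize(t['frame'][190:320,160:290],(400,400))
cv2.imwrite('pics/h3.png',np.hstack([a,b])[:,:,::-1])
P=pts(t);z=P[...,2]
for nm,P in(('top',P),('scene',pts(s))):
    z=P[...,2]
    m=(P[...,0]>.40)&(P[...,0]<.53)&(P[...,1]>.05)&(P[...,1]<.35)
    v,u=np.mgrid[:480,:640]
    m=(P[...,0]>.45)&(P[...,0]<.60)&(P[...,1]>.09)&(P[...,1]<.24)&(z>.130)&(z<.15)
    Q=P[m];print(nm,m.sum(),np.median(Q,0) if len(Q) else'')
    s_=np.array([np.cos(Y),np.sin(Y)]);y_=np.array([-np.sin(Y),np.cos(Y)])
    d=Q[:,:2]-np.array([.5305,.2115]); L=np.c_[d@s_,d@y_,Q[:,2]]
    k=(L[:,0]<0)&(L[:,1]<-.02); print('knob? in shaker frame',k.sum(),L[k].mean(0).round(4))
d=[-.036,-.045];sh=np.array([.5305,.2115])
W=lambda a:sh+np.array([np.cos(Y)*a[0]-np.sin(Y)*a[1],np.sin(Y)*a[0]+np.cos(Y)*a[1]])
for a in((-.036,-.045),(.003,-.074),(.028,0)): print(a,W(a).round(4))
go(*W(d),.2)
E
```

```text
top 25 [0.48611604 0.17589806 0.14121993]
knob? in shaker frame 25 [-0.0357 -0.044   0.1412]
scene 46 [0.49135544 0.17837005 0.13880559]
knob? in shaker frame 46 [-0.0321 -0.0404  0.1373]
(-0.036, -0.045) [0.4861 0.1748]
(0.003, -0.074) [0.5183 0.1385]
(0.028, 0) [0.5579 0.2058]
t 10.98 pos [ 0.4754 -0.0601  0.2862] rot [ 1.7992e+02 -3.0000e-02  7.8360e+01] F [ 0.  -0.7  0.1] w 0.0425 g 0.0 -> dx dy dz mm [232.1 -37.6] 86.2
```

View pics/h3.png

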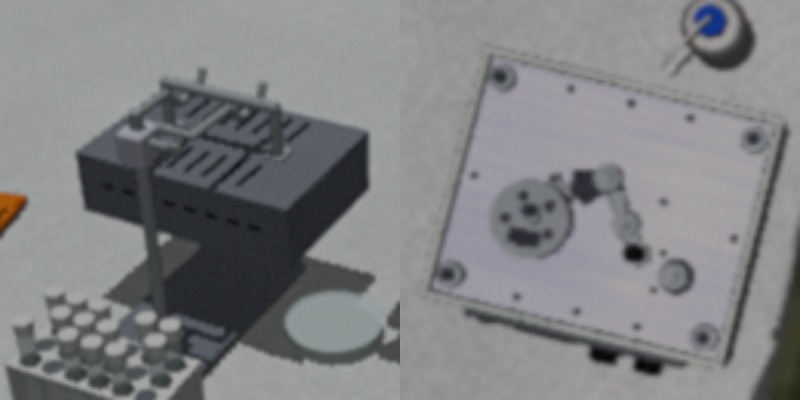

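The guard hangs on both prongs, released (bar at (220,92) in the left half). The tensioner knob is the black post at (635,253) in the right half, world about (0.486, 0.175), as the shaker frame predicts. The dish, rack and bottle haven't moved. Next I go to the knob.

Request:
{"fn": "send_rows", "kwargs": {
  "rows": [
    {"dx":30,"dy":-4,"dz":0,"roll":0,"jaw":0.1},
    {"dx":32,"dy":-5,"dz":0,"roll":0,"jaw":0.1},
    {"dx":32,"dy":-5,"dz":0,"roll":0,"jaw":0.1},
    {"dx":32,"dy":-5,"dz":0,"roll":0,"jaw":0.1},
    {"dx":32,"dy":-5,"dz":0,"roll":0,"jaw":0.1},
    {"dx":32,"dy":-5,"dz":0,"roll":0,"jaw":0.1},
    {"dx":30,"dy":-5,"dz":0,"roll":0,"jaw":0.1},
    {"dx":12,"dy":-4,"dz":0,"roll":0,"jaw":0.1},
    {"dx":0,"dy":0,"dz":10,"roll":7,"jaw":0.1},
    {"dx":0,"dy":0,"dz":20,"roll":7,"jaw":0.1},
    {"dx":0,"dy":0,"dz":20,"roll":7,"jaw":0.1}
  ]
}}

```text
time_s: 11.9
ee_pos: [0.4858, 0.1712, 0.2353]
eef_rot: [3.14, -0.001, 0.992]
force: [0.2, -0.2, 0.2]
grip_width: 0.0425
grip_force: 0.0
```

Request:
{"fn": "send_rows", "kwargs": {
  "rows": [
    {"dx":0,"dy":0,"dz":20,"roll":7,"jaw":0.1},
    {"dx":0,"dy":0,"dz":20,"roll":7,"jaw":0.1},
    {"dx":0,"dy":0,"dz":10,"roll":2,"jaw":0.1},
    {"dx":0,"dy":0,"dz":0,"roll":0,"jaw":0.1},
    {"dx":0,"dy":0,"dz":0,"roll":0,"jaw":0.1}
  ]
}}

```text
time_s: 12.32
ee_pos: [0.4857, 0.1711, 0.1855]
eef_rot: [3.141, 0.0, 0.72]
force: [-0.6, 0.3, 0.9]
grip_width: 0.0422
grip_force: 0.0
```

```bash
cat >> h.py <<'E'
def go2(x,y,z):
    o=get_obs();y0=o['eef_rot'][2];p=o['ee_pos'];c,s=np.cos(y0),np.sin(y0);d=np.array([x,y])-p[:2]
    print('t',round(o['time_s'],2),p.round(4),'yaw',np.degrees(y0).round(1),'mm',(1000*np.array([c*d[0]+s*d[1],s*d[0]-c*d[1],p[2]-z])).round(1))
E
python3 - <<'E'
from h import *
go2(.486,.175,.119)
E
```

```text
t 12.32 [0.4857 0.1711 0.1855] yaw 41.2 mm [ 2.8 -2.7 66.5]
```

Request:
{"fn": "send_rows", "kwargs": {
  "rows": [
    {"dx":3,"dy":-3,"dz":0,"roll":0,"jaw":0.1},
    {"dx":0,"dy":0,"dz":15,"roll":0,"jaw":0.1},
    {"dx":0,"dy":0,"dz":20,"roll":0,"jaw":0.1},
    {"dx":0,"dy":0,"dz":15,"roll":0,"jaw":0.1},
    {"dx":0,"dy":0,"dz":10,"roll":0,"jaw":0.1},
    {"dx":0,"dy":0,"dz":6,"roll":0,"jaw":0.1},
    {"dx":0,"dy":0,"dz":0,"roll":0,"jaw":0.1},
    {"dx":0,"dy":0,"dz":0,"roll":0,"jaw":0.1}
  ]
}}

```text
time_s: 12.98
ee_pos: [0.4861, 0.1762, 0.1197]
eef_rot: [3.141, -0.001, 0.719]
force: [0.4, 0.5, 0.3]
grip_width: 0.0421
grip_force: 0.0
```

Request:
{"fn": "send_rows", "kwargs": {
  "rows": [
    {"dx":0,"dy":0,"dz":0,"roll":0,"jaw":1},
    {"dx":0,"dy":0,"dz":0,"roll":0,"jaw":1},
    {"dx":0,"dy":0,"dz":0,"roll":0,"jaw":1},
    {"dx":0,"dy":0,"dz":0,"roll":0,"jaw":1},
    {"dx":0,"dy":0,"dz":0,"roll":0,"jaw":1},
    {"dx":0,"dy":0,"dz":0,"roll":0,"jaw":1},
    {"dx":0,"dy":0,"dz":0,"roll":0,"jaw":1},
    {"dx":0,"dy":0,"dz":0,"roll":0,"jaw":1}
  ],
  "force": 35
}}

```text
time_s: 13.65
ee_pos: [0.4852, 0.1767, 0.1192]
eef_rot: [-3.14, 0.0, 0.719]
force: [-5.8, 5.3, 3.9]
grip_width: 0.0151
grip_force: 35.0
```

```bash
python3 - <<'E'
from h import *
o=get_obs();print(o['grip_width'],o['grip_force'],o['force'])
p=o['ee_pos'][:2];a0=o['eef_rot'][2];c,s=np.cos(a0),np.sin(a0)
T=np.array([[c,s],[s,-c]]);sh=np.array([.5305,.2115])
S=np.array([[np.cos(Y),np.sin(Y)],[-np.sin(Y),np.cos(Y)]])
r=S@(p-sh)-[.028,0];print('shaker xy',S@(p-sh),'r',np.hypot(*r),'joint est',np.arctan2(r[1],r[0])-np.arctan2(-.045,-.064))
th=np.arctan2(-.045,-.064);q=p
for k in np.arange(.07,.64,.07):
    w=S.T@(np.array([.028,0])+.078*np.array([np.cos(th+k),np.sin(th+k)]))+sh
    print(k.round(2),(T@(w-q)*1000).round(1));q=w
E
```

```text
0.01508341897527131 35.00097334384918 [-5.82402511  5.31958354  3.93891564]
shaker xy [-0.03724221 -0.04338108] r 0.0783483487539742 joint est -0.026025334999572713
0.07 [-1.8  7.3]
0.14 [-1.1  5.3]
0.21 [-0.7  5.4]
0.28 [-0.4  5.4]
0.35 [0.  5.5]
0.42 [0.4 5.4]
0.49 [0.8 5.4]
0.56 [1.2 5.3]
0.63 [1.5 5.2]
```

Request:
{"fn": "send_rows", "kwargs": {
  "rows": [
    {"dx":-1.5,"dy":6,"dz":0,"roll":0,"jaw":1},
    {"dx":-1.1,"dy":5.3,"dz":0,"roll":0,"jaw":1},
    {"dx":-0.7,"dy":5.4,"dz":0,"roll":0,"jaw":1},
    {"dx":-0.4,"dy":5.4,"dz":0,"roll":0,"jaw":1},
    {"dx":0,"dy":5.5,"dz":0,"roll":0,"jaw":1},
    {"dx":0.4,"dy":5.4,"dz":0,"roll":0,"jaw":1},
    {"dx":0.8,"dy":5.4,"dz":0,"roll":0,"jaw":1},
    {"dx":1.2,"dy":5.3,"dz":0,"roll":0,"jaw":1},
    {"dx":0,"dy":0,"dz":0,"roll":0,"jaw":1},
    {"dx":0,"dy":0,"dz":0,"roll":0,"jaw":1}
  ]
}}

```text
time_s: 14.48
ee_pos: [0.5121, 0.1426, 0.1191]
eef_rot: [-3.139, 0.003, 0.719]
force: [-13.6, 1.8, 9.3]
grip_width: 0.0151
grip_force: 35.0
```

```bash
cat > j.py <<'E'
from h import *
o=get_obs();p=o['ee_pos'][:2];sh=np.array([.5305,.2115])
S=np.array([[np.cos(Y),np.sin(Y)],[-np.sin(Y),np.cos(Y)]])
r=S@(p-sh)-[.028,0];a=np.arctan2(r[1],r[0]);f=S@o['force'][:2]
print(o['time_s'],'r',np.hypot(*r).round(4),'joint',(a-np.arctan2(-.045,-.064))%6.283,'F tang/rad',(f@[-np.sin(a),np.cos(a)]).round(1),(f@[np.cos(a),np.sin(a)]).round(1),'w',o['grip_width'],o['grip_force'])
E
python3 j.py
```

```text
14.4833 r 0.0781 joint 0.5363167703378988 F tang/rad -12.1 6.5 w 0.01511704458973941 35.0023627281189
```

Request:
{"fn": "send_rows", "kwargs": {
  "rows": [
    {"dx":0.4,"dy":2.5,"dz":0,"roll":0,"jaw":1},
    {"dx":0.4,"dy":2.0,"dz":0,"roll":0,"jaw":1},
    {"dx":0.3,"dy":1.5,"dz":0,"roll":0,"jaw":1},
    {"dx":0,"dy":0,"dz":0,"roll":0,"jaw":1},
    {"dx":0,"dy":0,"dz":0,"roll":0,"jaw":1}
  ]
}}

```text
time_s: 14.9
ee_pos: [0.5162, 0.1395, 0.1191]
eef_rot: [-3.137, 0.003, 0.719]
force: [-17.9, 6.2, 11.7]
grip_width: 0.0152
grip_force: 35.0
```

```bash
python3 j.py
```

```text
14.9 r 0.0784 joint 0.6020545344689103 F tang/rad -18.5 4.3 w 0.015230132323951472 35.00429928302765
```

Request:
{"fn": "send_rows", "kwargs": {
  "rows": [
    {"dx":0.2,"dy":1.0,"dz":0,"roll":0,"jaw":1},
    {"dx":0,"dy":0,"dz":0,"roll":0,"jaw":1},
    {"dx":0,"dy":0,"dz":0,"roll":0,"jaw":1},
    {"dx":0,"dy":0,"dz":0,"roll":0,"jaw":1},
    {"dx":0,"dy":0,"dz":0,"roll":0,"jaw":1}
  ]
}}

```text
time_s: 15.32
ee_pos: [0.5163, 0.1394, 0.119]
eef_rot: [-3.136, 0.004, 0.72]
force: [-22.8, 10.5, 13.0]
grip_width: 0.0153
grip_force: 35.0
```

```bash
python3 j.py; python3 - <<'E'
from h import *
t=snap('top');s=snap('scene')
a=cv2.resize(s['frame'][140:290,190:340],(400,400));b=cv2.resize(s['frame'][170:340,375:545],(400,400))
cv2.imwrite('pics/h4.png',np.hstack([a,b])[:,:,::-1])
E
```

```text
15.3167 r 0.0784 joint 0.6036747535132954 F tang/rad -24.9 3.2 w 0.015330347935975683 35.007811188697815
```

View pics/h4.png

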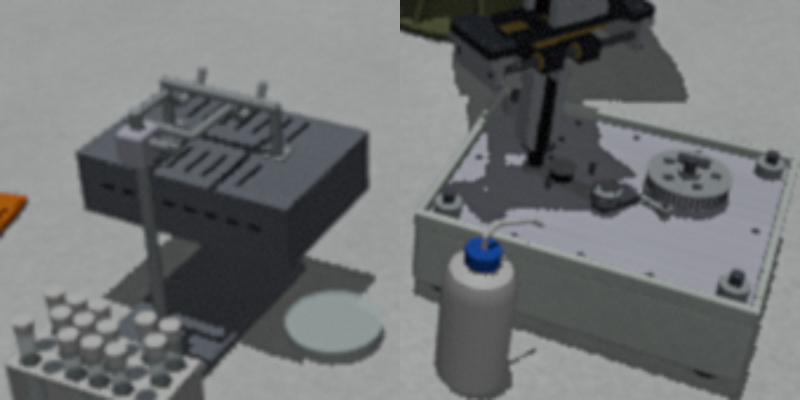

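The guard still hangs on the hook. A further 1 mm of command moved the knob only 0.1 mm and raised the force by 6 N, so the arm is against its stop. I'm handing in.

```bash
python3 -c "
from station import *
print(hand_in())"
```

```text
the job is handed in; nothing more can be done
None
```

I've handed the job in: the guard hangs by its handle over both prongs of the grey stand's hook, released. The gripper is still holding the tensioner knob, pressed against its back stop at about 25 N. The last pictures showed the dish, bottle and rack where they stood, and it took about 15 s of the 64 s.

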